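# Release the grill plate and stop it as it springs out

## Task

The contact grill stands open, and its lower ribbed plate has to come out for washing. Press the plate-release button at the grill's front left corner all the way down with one fingertip, and with the other finger waiting in front of the plate stop the plate as its spring kicks it out, before it slides off the front of the grill. Do not grip or lift the plate and leave the salt shaker and the mug where they are; finish while holding it so, one finger keeping the button down and the part-way-out plate resting against the other.

Things in the scene. Friction and masses are not known exactly. Their poses are not given: they have to be found in the camera images.
- grill: open contact grill, aluminium, fixed, 236 mm deep (x) and 262 mm wide (y); origin under its centre on the worktop, x from front (robot side) to rear, y to its left, z up. Its cooking surface slopes down to the front at 0.25 rad. Side walls beside the plate rise from 71 mm high at x = -57 mm to 113 mm at x = +90 mm; the two front wings (|y| = 105 to 132, x = -114 to -52 mm) are 50 mm high.
- lid_top (a point): a point near the top of the grill's lid, which is propped open at the rear and leans back: its face rises from x = +105, z = 95 mm to x = +165, z = 310 mm in the grill's frame, across the full width; the handle ends at 330 mm
- front_bay (a point): centre of the floor of the open bay in front of the plate, at x = -86, y = 0, z = 26 mm in the grill's frame. The bay is free for a finger from x = -107 to -70 mm and |y| up to 100 mm; it holds a shallow drip tray with walls 35 mm above the worktop, and the front lip at x = -110 mm is 42 mm high
- button_top (a point): centre of the flat top of the plate-release button, a black pad 34 mm (x) by 24 mm (y) on the grill's front left wing. In the grill's frame it lies at x = -86, y = +118.5, z = 61.5 mm when up; it moves straight down with the button, which must go down at least 6 mm
- release_button (a joint): travel of the button in m: 0 up, 0.009 fully down. Sprung: about 1.5 N starts it, 5 N holds it fully down; it rises when let go. Under the plate's front edge it carries a bar with two steel catches (5 mm thick, |y| = 73 to 94 mm of the grill) standing before that edge; at about 5 mm of travel they are below the plate and it is free. If the button rises, they come up under the plate
- grill_plate: lower grill plate, dark ribbed metal, loose, 198 mm wide (y), 140 mm up the slope, 13 mm thick at the rim, about 0.4 kg. Origin: middle of its lower front edge; axes parallel to the grill's. Seated it lies at x = -60, y = 0, z = 60 mm in the grill's frame; out by 7 mm (x = -67) it counts as sprung out, and it must be stopped before 40 mm (x = -100). Side walls guide it
- plate_edge (a point): middle of the upper front edge of the plate, 3 mm before and 12.6 mm above its origin. Freed, the plate is driven forward and down the slope (0.26 mm down per mm) by a spring (under 2 N, 24 mm stroke) and by gravity on slippery runners: 20 mm in 0.1 s, 60 mm in 0.2 s, then off the front. A finger in the bay, tip 48 to 60 mm above the worktop, stops it anywhere along the edge
- salt_shaker: glass salt shaker, 44 mm across and 90 mm tall, standing to the right of the grill; origin under its centre; bystander
- mug: white mug, 79 x 109 x 89 mm with its handle, standing to the left of the grill; origin under its centre; bystander

How it is judged (in metres and radians):
On the way, in this order (a step that is already met when the one before it is completed fails the run):
1. the release button is pressed down (value of joint release_button above 0.004 m), for 0.04 s.
2. the sprung-out plate is stopped by a finger while the button is still held down (value of joint release_button above 0.004 m and x of grill_plate in the frame of grill between -0.1 and -0.067 m and contact force between the fingers and grill_plate above 0.2 N and linear speed of grill_plate below 0.03 m/s), for 0.3 s.
At the end, for the whole second after the job is handed in: the plate is 7 to 40 mm out of its seat, at rest (under 0.03 m/s), lying on its slope (within 0.06 rad), leaning on the fingers with more than 0.2 N, while the release button is held down by more than 4 mm (all of step 2 and angle between grill_plate's own z axis and vertical below 0.06 rad); the arm keeps its last pose, push and grip.
It fails at once if the plate slides more than 40 mm out (x of grill_plate in the frame of grill below -0.1 m).
It fails at once if the plate is lifted off its runners by more than 10 mm (z of grill_plate in the frame of grill above 0.07 m).
It fails at once if the salt shaker or the mug is moved by more than 20 mm (distance of any of salt_shaker, mug from where it was at the start of the episode above 0.02 m).
It also fails if it takes over 32 s, if anything falls off the work surface, if the arm or the gripper's body presses on something with over 40 N, if the wrist force passes 120 N, or if a joint passes its speed limit or range.

## Robot

A 6-joint arm with a two-finger parallel gripper is mounted at the origin on a cart in front of the work surface, level with it; the furniture and walls round the work are solid. World frame = base frame: x ahead of the robot, y to its left, z up, the work surface at z = 0. Lengths are in m, angles in degrees, forces in N, time in s.
With the tool pointing down it reaches from about 0.25 to 0.725 m from the base axis. Payload 9.7 kg.
Tool frame: the origin (TCP) lies between the finger pads; the fingertips stand 17 mm ahead of it and the grasp point (between the pads) lies 2 mm behind it; z points along the fingers, y is the direction in which the jaws open and shut (so a half turn about z gives the same grasp; the last joint's range is limited). The gripper opens to 85 mm and grips with 20 to 120 N. Pads are 22 mm wide; open, the fingers measure 114 mm over their backs; the gripper's body (76 mm by 85 mm) begins 54 mm behind the grasp point. The pads swing forward as they close: fully open they stand 13 mm farther back than shut.
Start: joints at [-73.339, 4.979, 10.078, 95.1, 0, 90], TCP at [0.158, -0.527, 0.248] pointing down, gripper open.
Joint ranges: [-179.16, 179.16], [-48.56, 103.87], [-65.8, 70.77], [-126.05, 130.52], [-82.76, 87.17], [-180, 180]. Speed limits (degrees/s): [127.2, 127.2, 147.25, 180, 180, 180].

## Interface

Orientations are given as [roll, pitch, yaw] about the fixed x, y, z axes, in that order (R = Rz(yaw) Ry(pitch) Rx(roll)).
In Python, from workcell import monitor, cams, order gives the robot as it stands. The module is installed in compiled form; this text tells all that it offers.
- The arm moves only by the shell command python3 -m handwheel 'ROWS' [OPENING] [FORCE]. ROWS is JSON, a list of rows, each a list of 6 numbers: the shift along the tool's x, y, z in m, then the turn, a rotation vector about the tool's x, y, z in degrees. In form: [[tx, ty, tz, wx, wy, wz], ...]. A call has exactly 8 rows; each row shifts and turns the commanded pose from where the row before left it, along the tool's axes as they then stand; what a row does not reach is not made up. A row lasts 1/12 s, in which the tool goes at most 41.7 mm and 7.16 degrees, less where a joint would pass 70% of its speed; a pose out of reach is approached as far as the arm can. A call is refused whole if a number of a shift passes 0.0417 or a number of a turn 7.16, either way. A call with a gripper value outside its range is refused whole. OPENING is the opening, from -1 (shut) to 1 (fully open), set as the call begins (- or left out, the last holds). The fingers move at their own pace and stop on an object; FORCE is the grip in N (left out, the last holds). Time passes only in rows, so rows that do not move let the fingers close, or fill a call up. It gives the time, the measured TCP pose, the force and the opening at its end, in the units of the state.
- monitor.get_obs(): the state, without advancing time (a new reading comes with each control period).
- cams.camera(name): name is "scene" or "top" or "wrist"; returns a dict with "img" (420x560x3 uint8, red, green, blue), "depth" (420x560 float32, m along the optical axis (not along the pixel's ray), 0 where there is no reading), "fx", "fy", "cx", "cy" (pixels), "distortion" ([k1, k2, p1, p2, k3] as OpenCV has them; the pictures are not rectified), "rvec" (rotation vector, rad) and "tvec" (3), from world to camera coordinates, as OpenCV has them; the wrist camera has in their place "tool_from_camera" (4x4, takes a point from camera to tool coordinates, whose origin is the TCP and whose axes are the flange's). Camera axes: x right, y down, z forward; pixel columns grow to the right and rows downward; lengths in m; the calibration is good to about 2 mm. A picture is of the moment at which its call begins: read the wrist's pose just before it.
- order.job_done(): hands the job in, once; it reports no verdict.
The state is a dict: "time": time; "q": joint angles; "qd": joint speeds; "joint_efforts": joint torques, N m; "ee_pos": TCP position; "tcp_rot": TCP orientation; "wrist_force": force on the tool from outside, world axes, zero at the start; "torque": the same for the moment, N m; "opening": finger opening in m.
Only numpy, scipy, OpenCV 4.12 (cv2) and the standard library are available. Lean on these libraries where they do the work, as an engineer would, in place of code of your own. Each camera call takes 0.05 s, during which the arm holds its last target. There are 200 camera calls.

## Working session

There is one attempt and no reset: what is moved stays moved. The work goes in short steps, Python scripts to look and compute and a shell command to move; the robot and the scene stay as the last step left them, time stands still between calls to the robot, and variables do not carry over. Pictures are saved under pics/ and viewed, about 8 in all and at most 12, crops included, and the job is handed in when it is done.

```bash
mkdir -p pics; cat > h.py <<'E'
import numpy as np,cv2
from workcell import monitor,cams,order
def save(n,f):
    c=cams.camera(n); cv2.imwrite(f'pics/{f}.png',c['img'][:,:,::-1]); np.savez(f'pics/{f}.npz',**c); return c
def world(c,u,v,z=None):
    # pixel->world by depth (median 3x3) or plane z
    K=np.array([[c['fx'],0,c['cx']],[0,c['fy'],c['cy']],[0,0,1.]])
    p=cv2.undistortPoints(np.array([[[u,v]]],float),K,np.array(c['distortion'],float))[0,0]
    R=cv2.Rodrigues(np.array(c['rvec'],float))[0]; t=np.array(c['tvec'],float).ravel()
    r=R.T@np.array([p[0],p[1],1]); o=-R.T@t
    if z is None:
        d=c['depth'][int(v)-1:int(v)+2,int(u)-1:int(u)+2]; d=np.median(d[d>0])
    else: d=(z-o[2])/r[2]
    return o+d*r
E
python3 - <<'E'
from h import *
print(monitor.get_obs())
for n in('top','scene'):
    c=save(n,n+'1'); print(c['fx'],c['rvec'],c['tvec'])
E
```

```text
{'time': 0.0, 'q': array([-7.33383368e+01,  5.01079064e+00,  1.00336599e+01,  9.50980901e+01,
       -1.03199757e-03,  9.00020033e+01]), 'qd': array([ 0.07513213, -0.05334242, -0.02065226, -0.03868373, -0.03217524,
       -0.10200124]), 'joint_efforts': array([ 3.22872940e-03, -5.20396078e+01,  4.64798784e+01,  1.65428070e-02,
        1.61674593e-04, -1.86883170e-05]), 'ee_pos': array([ 0.15763342, -0.52671654,  0.2475789 ]), 'tcp_rot': array([-1.79924779e+02,  1.03462677e-03,  1.66596613e+01]), 'wrist_force': array([ 1.36472654,  0.3296049 , -0.41683724]), 'torque': array([-0.03841488,  0.022078  , -0.01978353]), 'opening': 0.08545239351370176}
393.557410937646 [ 2.10153889 -2.13425722  0.1733113 ] [0.10084576 0.62202808 1.25347579]
527.9276323087581 [ 1.26583268 -2.0708222   1.10186579] [0.3694818  0.44825241 1.02359756]
```

View pics/top1.png

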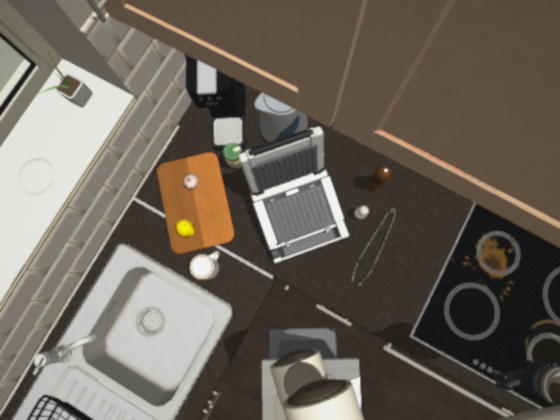

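View pics/scene1.png

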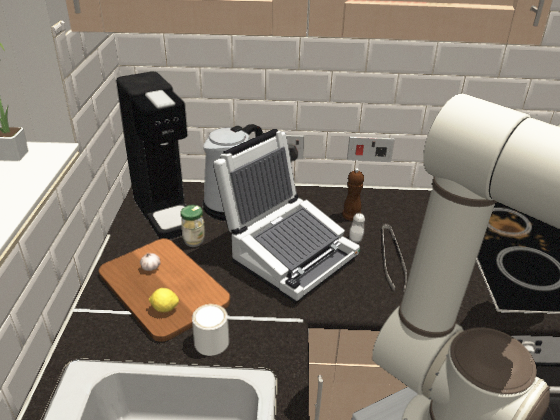

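The top view shows the grill at about (300,215), with its front edge from (275,258) to (345,237), the mug at (203,265) and the shaker at (361,212). I'll enlarge both views.

```bash
python3 - <<'E'
from h import *
a=cv2.imread('pics/top1.png')[120:270,230:360]; b=cv2.imread('pics/scene1.png')[190:305,220:370]
a=cv2.resize(a,None,fx=4,fy=4,interpolation=cv2.INTER_CUBIC)[:600]
b=cv2.resize(b,None,fx=5,fy=5,interpolation=cv2.INTER_CUBIC)
cv2.imwrite('pics/c1.png',a);cv2.imwrite('pics/c2.png',b)
E
```

```text
(no output)
```

View pics/c1.png

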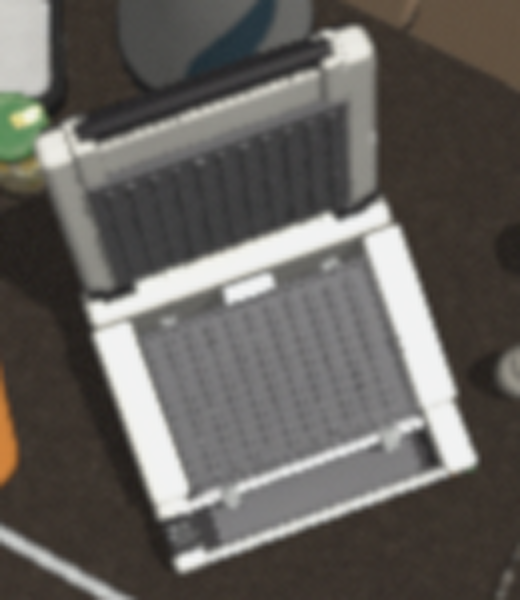

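View pics/c2.png

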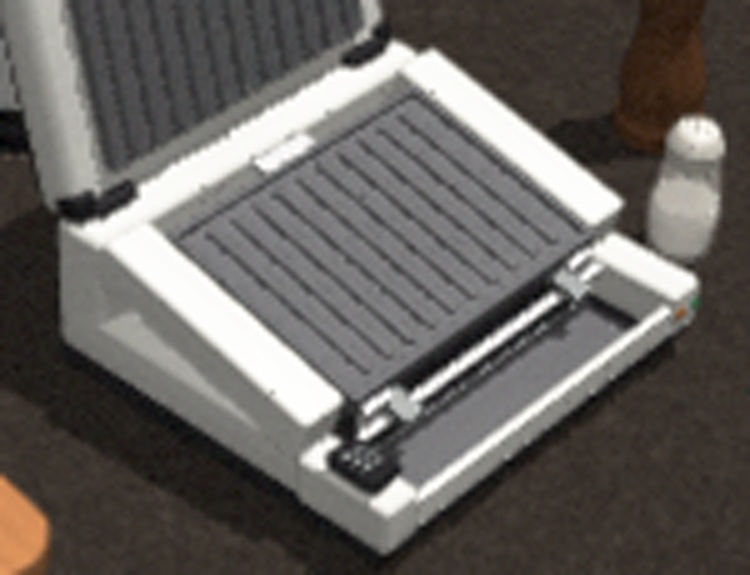

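The crops show the pad at c1 (187,530) / c2 (365,462), the front wing corners at c1 (180,570) and (476,462), and the plate still seated. I'll fit the grill pose from these landmarks.

```bash
cat > fit.py <<'E'
from h import *
from scipy.optimize import least_squares
T=np.load('pics/top1.npz');S=np.load('pics/scene1.npz')
P=dict(fl=(-114,132,50),fr=(-114,-132,50),bt=(-86,118.5,61.5),wrf=(-57,-132,71),wlr=(90,132,113),wrr=(90,-132,113),wlf=(-57,132,71))
t=dict(fl=(180,562),fr=(476,462),bt=(187,530),wrf=(457,400),wlr=(95,335),wrr=(400,228),wlf=(160,512))
s=dict(fl=(388,520),fr=(697,275),bt=(365,460),wrf=(622,205),wlr=(108,235),wrr=(435,50))
obs=[(T,k,230+u/4-.4,120+v/4-.4) for k,(u,v) in t.items()]+[(S,k,220+u/5-.4,190+v/5-.4) for k,(u,v) in s.items()]
def res(p):
    out=[]
    for c,k,u,v in obs:
        a=np.array(P[k])/1000.;cs,sn=np.cos(p[2]),np.sin(p[2])
        w=np.array([p[0]+cs*a[0]-sn*a[1],p[1]+sn*a[0]+cs*a[1],a[2]])
        K=np.array([[c['fx'],0,c['cx']],[0,c['fy'],c['cy']],[0,0,1.]])
        q=cv2.projectPoints(w[None],c['rvec'].astype(float),c['tvec'].astype(float),K,c['distortion'].astype(float))[0].ravel()
        out+=[q[0]-u,q[1]-v]
    return np.array(out)
r=least_squares(res,[.55,0,0.],loss='soft_l1')
p=r.x; print(p[:2],np.degrees(p[2]));
for o,e in zip(obs,res(p).reshape(-1,2)): print(o[1],e.round(1))
c,s_=np.cos(p[2]),np.sin(p[2])
for n,a in dict(button=(-.086,.1185),tcp=(-.088,.0685),bay=(-.086,0)).items(): print(n,p[0]+c*a[0]-s_*a[1],p[1]+s_*a[0]+c*a[1])
for C,n,u,v in ((T,'top',230+187/4,120+530/4),(S,'sc',220+73,190+92)): print(n,world(C,u,v),world(C,u,v,.0615))
print('mug',world(T,203,265),'shk',world(T,361,212))
E
python3 fit.py
```

```text
[0.61294585 0.02347879] 18.999779485251505
fl [0.3 3. ]
fr [1.3 0.8]
bt [-0.6  1.3]
wrf [ 0.7 -0.8]
wlr [-0.5 -1.4]
wrr [ 0.1 -1.9]
wlf [-0.8 -1.4]
fl [ 0.2 -0.3]
fr [1.8 1. ]
bt [0.  0.2]
wrf [0.9 0.2]
wlr [-2.   0.7]
wrr [-1.1 -1.8]
button 0.49305174594846674 0.107524338144743
tcp 0.5074389320627208 0.0595972176834237
bay 0.5316311410268567 -0.004519761545448166
top [0.49588664 0.10426926 0.06276397] [0.49599424 0.1043039  0.0615    ]
sc [0.4925573  0.10677657 0.06080853] [0.49190065 0.10717315 0.0615    ]
mug [0.45724943 0.34035213 0.086384  ] shk [ 0.62132048 -0.17236027  0.08514139]
```

```bash
R='[0.0209,-0.0193,0,0,0,0]'; python3 -m handwheel '[[0.0209,-0.0193,0,0,0,0],[0.0209,-0.0193,0,0,0,0],[0.0209,-0.0193,0,0,0,0],[0.0209,-0.0193,0,0,0,0],[0.0209,-0.0193,0,0,0,0],[0.0209,-0.0193,0,0,0,0],[0.0209,-0.0193,0,0,0,0],[0.0209,-0.0193,0,0,0,0]]' 1
python3 -m handwheel '[[0.0209,-0.0193,0,0,0,0],[0.0209,-0.0193,0,0,0,0],[0.0209,-0.0193,0,0,0,0],[0.0209,-0.0193,0,0,0,0],[0.0209,-0.0193,0,0,0,0],[0.0209,-0.0193,0,0,0,0],[0.0209,-0.0193,0,0,0,0],[0.0209,-0.0193,0,0,0,0]]'
python3 -m handwheel '[[0.0209,-0.0193,0,0,0,0],[0.0209,-0.0193,0,0,0,0],[0.0209,-0.0193,0,0,0,0],[0.0209,-0.0193,0,0,0,0],[0.0209,-0.0193,0,0,0,0],[0.0209,-0.0193,0,0,0,0],[0.0209,-0.0193,0,0,0,0],[0.0209,-0.0193,0,0,0,-2.34]]'
python3 -m handwheel '[[0,0,0.02,0,0,0],[0,0,0.02,0,0,0],[0,0,0.02,0,0,0],[0,0,0.02,0,0,0],[0,0,0,0,0,0],[0,0,0,0,0,0],[0,0,0,0,0,0],[0,0,0,0,0,0]]'
python3 - <<'E'
from h import *
o=monitor.get_obs();print(o)
c=save('wrist','w1');print(c['tool_from_camera'],c['fx'])
np.savez('pics/w1o.npz',p=o['ee_pos'],r=o['tcp_rot'])
E
```

```text
time: 0.77
ee_pos: [0.2739, -0.3297, 0.248]
tcp_rot: [-180.0, 0.0, 16.6]
wrist_force: [0.9, 0.5, 0.5]
opening: 0.0852
time: 1.43
ee_pos: [0.3899, -0.1338, 0.2481]
tcp_rot: [-180.0, 0.0, 16.7]
wrist_force: [0.9, -0.4, 0.2]
opening: 0.0854
time: 2.1
ee_pos: [0.5058, 0.0621, 0.248]
tcp_rot: [-180.0, 0.0, 19.0]
wrist_force: [0.4, -1.1, 0.3]
opening: 0.0851
time: 2.77
ee_pos: [0.506, 0.0607, 0.1698]
tcp_rot: [180.0, -0.1, 19.0]
wrist_force: [0.8, 0.1, -0.1]
opening: 0.0858
{'time': 2.7667, 'q': array([ 6.83595082e+00, -1.53482828e+00, -5.27343721e+00,  8.61465950e+01,
        1.06534550e-03,  1.67840810e+02]), 'qd': array([-0.03154927, -0.08356496, -0.13852595, -0.26210669, -0.04824438,
       -0.0057261 ]), 'joint_efforts': array([ 3.25058762e-02, -4.47837961e+01,  4.64274395e+01,  1.09723696e-02,
        1.20449564e-03, -4.47975583e-05]), 'ee_pos': array([0.5060002 , 0.06066392, 0.16984506]), 'tcp_rot': array([ 1.79976862e+02, -1.12445193e-01,  1.89951641e+01]), 'wrist_force': array([ 0.76789   ,  0.05736448, -0.08598438]), 'torque': array([-0.02302991, -0.01607676,  0.01429498]), 'opening': 0.08577294308989535}
[[ 6.47186437e-04 -9.50068264e-01 -3.12041464e-01  7.98637866e-02]
 [ 9.99999541e-01  8.35299658e-04 -4.69186221e-04 -8.55823613e-04]
 [ 7.06407067e-04 -3.12041017e-01  9.50068368e-01 -1.24238236e-01]
 [ 0.00000000e+00  0.00000000e+00  0.00000000e+00  1.00000000e+00]] 312.5480240674865
```

View pics/w1.png

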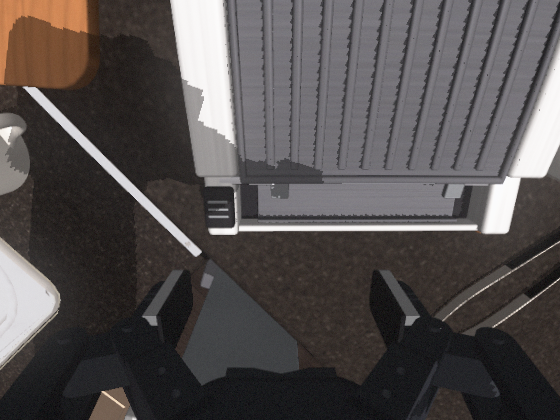

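The wrist picture shows the pad spanning about (205–236, 187–230) with its centre at (220,208). The lip is nearly level along row 229, and the fingertips are at (175,280) and (392,280). I'll convert these with the wrist depth.

```bash
python3 - <<'E'
from h import *
from scipy.spatial.transform import Rotation as Ro
c=np.load('pics/w1.npz');o=np.load('pics/w1o.npz')
K=np.array([[c['fx'],0,c['cx']],[0,c['fy'],c['cy']],[0,0,1.]])
R=Ro.from_euler('xyz',o['r'],degrees=True).as_matrix()
def f(u,v):
    p=cv2.undistortPoints(np.array([[[u,v]]],float),K,c['distortion'].astype(float))[0,0]
    d=np.median(c['depth'][v-1:v+2,u-1:u+2]); t=(c['tool_from_camera']@np.array([p[0]*d,p[1]*d,d,1]))[:3]
    return t.round(4),(R@t+o['p']).round(4)
for n,u,v in [('button',220,196),('button',220,208),('bL',209,205),('bR',232,205),('bF',220,220),('lipL',260,228),('lipR',465,228),('edgeL',260,179),('edgeR',490,179),('tipL',175,276),('tipL',185,276),('tipL2',180,290),('tipR',385,276),('tipR',378,276),('tipR2',395,290)]: print(n,*f(u,v))
E
```

```text
button [ 0.0155 -0.0481  0.1097] [0.5052 0.1112 0.0602]
button [ 0.0059 -0.0486  0.1091] [0.496  0.1086 0.0607]
bL [ 0.0082 -0.0572  0.1096] [0.4953 0.1175 0.0602]
bR [ 0.0076 -0.0394  0.1115] [0.5006 0.1004 0.0583]
bF [-0.0042 -0.0493  0.1094] [0.4862 0.1059 0.0604]
lipL [-0.0185 -0.0189  0.1289] [0.4826 0.0725 0.0409]
lipR [-0.0188  0.1625  0.1291] [ 0.5414 -0.099   0.0408]
edgeL [ 0.0315 -0.0159  0.0977] [0.5308 0.086  0.0722]
edgeR [0.0323 0.1544 0.0978] [ 0.587  -0.0748  0.0722]
tipL [ 0.0109 -0.0469 -0.0048] [0.501  0.1086 0.1747]
tipL [ 0.009  -0.0437 -0.0015] [0.5003 0.1049 0.1713]
tipL2 [ 0.0069 -0.0437 -0.0096] [0.4983 0.1043 0.1794]
tipR [ 0.011   0.0446 -0.0048] [0.5309 0.0221 0.1747]
tipR [ 0.0107  0.0417 -0.0041] [0.5296 0.0247 0.174 ]
tipR2 [ 0.011   0.0451 -0.0159] [0.531  0.0215 0.1858]
```

```bash
python3 -m handwheel '[[0.004,0.002,0,0,0,0],[0,0,0.02,0,0,0],[0,0,0.02,0,0,0],[0,0,0.02,0,0,0],[0,0,0.02,0,0,0],[0,0,0.007,0,0,0],[0,0,0,0,0,0],[0,0,0,0,0,0]]'
python3 - <<'E'
from h import *
o=monitor.get_obs();print(o['ee_pos'],o['wrist_force'])
save('wrist','w2');save('scene','s2')
a=cv2.resize(cv2.imread('pics/w2.png')[130:420,60:460],None,fx=1.4,fy=1.4); b=cv2.resize(cv2.imread('pics/s2.png')[130:310,260:420],None,fx=2.25,fy=2.25)
h=max(len(a),len(b));m=np.zeros((h,a.shape[1]+b.shape[1],3),np.uint8);m[:len(a),:a.shape[1]]=a;m[:len(b),a.shape[1]:]=b
m=cv2.resize(m,(800,int(h*800/m.shape[1])));cv2.imwrite('pics/m2.png',m)
E
```

```text
time: 3.48
ee_pos: [0.5102, 0.0601, 0.0821]
tcp_rot: [180.0, -0.0, 19.0]
wrist_force: [-0.6, -0.6, 0.4]
opening: 0.0854
[0.51023012 0.06005648 0.08208411] [-0.56182983 -0.59951025  0.42184931]
```

View pics/m2.png

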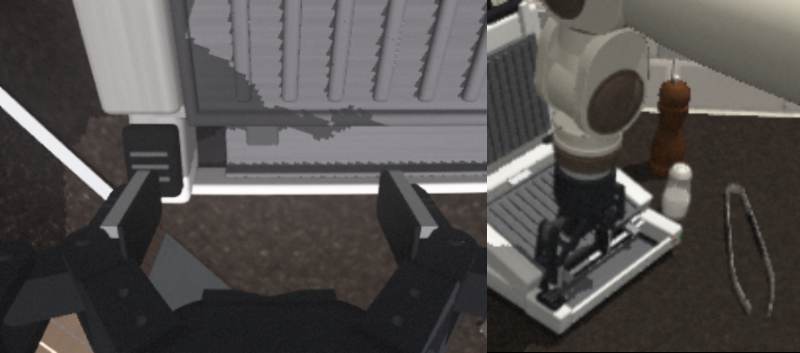

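The left finger stands over the pad (m2 ~(140,185)) and the right finger is in front of the plate. Next I'll descend by feel.

```bash
python3 -m handwheel '[[0,0,0.002,0,0,0],[0,0,0.002,0,0,0],[0,0,0.002,0,0,0],[0,0,0,0,0,0],[0,0,0,0,0,0],[0,0,0,0,0,0],[0,0,0,0,0,0],[0,0,0,0,0,0]]'
python3 -m handwheel '[[0,0,0.002,0,0,0],[0,0,0.002,0,0,0],[0,0,0.002,0,0,0],[0,0,0,0,0,0],[0,0,0,0,0,0],[0,0,0,0,0,0],[0,0,0,0,0,0],[0,0,0,0,0,0]]'
```

```text
time: 4.25
ee_pos: [0.5099, 0.0601, 0.0754]
tcp_rot: [180.0, -0.0, 19.0]
wrist_force: [0.5, 0.1, -1.0]
opening: 0.0852
time: 4.92
ee_pos: [0.5099, 0.0601, 0.0694]
tcp_rot: [180.0, -0.0, 19.0]
wrist_force: [0.2, 0.1, 0.4]
opening: 0.0851
```

No contact yet, which matches the tips standing about 4 mm ahead of the TCP when open.

```bash
python3 -m handwheel '[[0,0,0.002,0,0,0],[0,0,0.002,0,0,0],[0,0,0.001,0,0,0],[0,0,0,0,0,0],[0,0,0,0,0,0],[0,0,0,0,0,0],[0,0,0,0,0,0],[0,0,0,0,0,0]]'
python3 -m handwheel '[[0,0,0.001,0,0,0],[0,0,0.001,0,0,0],[0,0,0,0,0,0],[0,0,0,0,0,0],[0,0,0,0,0,0],[0,0,0,0,0,0],[0,0,0,0,0,0],[0,0,0,0,0,0]]'
```

```text
time: 5.58
ee_pos: [0.5098, 0.0601, 0.0643]
tcp_rot: [-180.0, 0.0, 19.0]
wrist_force: [-1.1, 0.3, 0.5]
opening: 0.0854
time: 6.25
ee_pos: [0.5099, 0.0601, 0.0623]
tcp_rot: [180.0, -0.0, 19.0]
wrist_force: [0.3, 0.5, 1.8]
opening: 0.0854
```

```bash
python3 -m handwheel '[[0,0,0.003,0,0,0],[0,0,0.002,0,0,0],[0,0,0.001,0,0,0],[0,0,0,0,0,0],[0,0,0,0,0,0],[0,0,0,0,0,0],[0,0,0,0,0,0],[0,0,0,0,0,0]]'
python3 - <<'E'
from h import *
for i in range(5):
    o=monitor.get_obs();print(o['ee_pos'],o['wrist_force'],o['torque'])
    if i<4: c=cams.camera('wrist')
save('wrist','w3');save('top','t3')
a=cv2.resize(cv2.imread('pics/w3.png')[100:420,60:460],None,fx=1.2,fy=1.2); b=cv2.resize(cv2.imread('pics/t3.png')[180:275,250:360],None,fx=2.9,fy=2.9)
h=max(len(a),len(b));m=np.zeros((h,a.shape[1]+b.shape[1],3),np.uint8);m[:len(a),:a.shape[1]]=a;m[:len(b),a.shape[1]:]=b
cv2.imwrite('pics/m3.png',m);print(m.shape)
E
```

```text
time: 6.92
ee_pos: [0.5097, 0.06, 0.0563]
tcp_rot: [-180.0, 0.0, 19.0]
wrist_force: [-2.3, -1.3, 4.8]
opening: 0.0856
[0.50966109 0.05999138 0.05629714] [-2.25132537 -1.28105159  4.80003568] [ 0.07671803  0.42401874 -0.16534402]
[0.50965109 0.06002508 0.05628933] [-1.72154986 -0.07207931  4.77950125] [ 0.15372328  0.42557065 -0.11875834]
[0.50964798 0.06000358 0.0563019 ] [-2.92992645 -1.20295913  4.7944985 ] [ 0.11228015  0.45452614 -0.15417822]
[0.50967916 0.06003525 0.05633961] [-1.12631765 -0.4974344   5.31072988] [ 0.12500136  0.44832009 -0.17010789]
[0.50965356 0.06000049 0.05629618] [-2.33179285 -0.35629859  4.2360491 ] [ 0.09817881  0.46634031 -0.15410009]
(384, 799, 3)
```

View pics/m3.png

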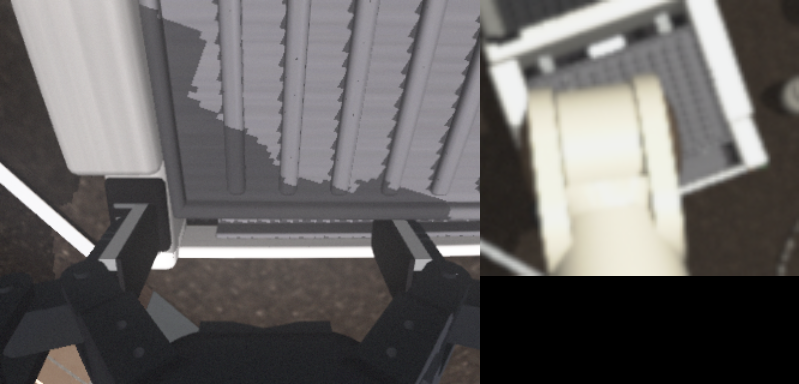

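The plate has sprung out. Its front edge is at row ~212 of m3 against the right finger (~(395,225)), the left finger holds the pad down, and the wrist feels about 2 N forward. I'll press 1 mm more to the stop and measure how far out the plate is.

```bash
python3 -m handwheel '[[0,0,0.001,0,0,0],[0,0,0,0,0,0],[0,0,0,0,0,0],[0,0,0,0,0,0],[0,0,0,0,0,0],[0,0,0,0,0,0],[0,0,0,0,0,0],[0,0,0,0,0,0]]'
python3 - <<'E'
from h import *
from scipy.spatial.transform import Rotation as Ro
o=monitor.get_obs();c=save('wrist','w4')
for i in range(4):
    q=monitor.get_obs();print(q['ee_pos'],q['wrist_force']);cams.camera('wrist')
K=np.array([[c['fx'],0,c['cx']],[0,c['fy'],c['cy']],[0,0,1.]])
R=Ro.from_euler('xyz',o['tcp_rot'],degrees=True).as_matrix()
G=np.array([.61295,.02348]);y=np.radians(19)
for u in (240,300,340,420):
  for v in (268,272,276,280,284):
    p=cv2.undistortPoints(np.array([[[u,v]]],float),K,np.array(c['distortion'],float))[0,0];d=c['depth'][v,u]
    t=(c['tool_from_camera']@np.array([p[0]*d,p[1]*d,d,1]))[:3];w=R@t+o['ee_pos'];e=w[:2]-G
    print(u,v,'tool',t.round(4),'grill',(np.cos(y)*e[0]+np.sin(y)*e[1]).round(4),(-np.sin(y)*e[0]+np.cos(y)*e[1]).round(4),w[2].round(4))
E
```

```text
time: 7.88
ee_pos: [0.5097, 0.06, 0.0561]
tcp_rot: [-180.0, -0.0, 19.0]
wrist_force: [-6.5, -1.7, 12.4]
opening: 0.0854
[0.50971419 0.06004175 0.05613418] [-4.94428984 -1.20477234 12.64213357]
[0.50969375 0.06001998 0.05610588] [-4.20699275 -1.45346999 11.3627441 ]
[0.50973609 0.06002304 0.05616496] [-5.08537228 -1.69139986 12.52324284]
[0.5097111  0.06003113 0.05614073] [-4.80415883 -1.96850795 12.19126675]
240 268 tool [ 0.0174 -0.0177 -0.0092] grill -0.0683 0.0858 0.0654
240 272 tool [ 0.0169 -0.0174 -0.0116] grill -0.0688 0.0856 0.0677
240 276 tool [ 0.0157 -0.0173 -0.0127] grill -0.07 0.0855 0.0689
240 280 tool [ 0.0137 -0.0175 -0.0125] grill -0.072 0.0856 0.0686
240 284 tool [-0.0166 -0.0245  0.0342] grill -0.1023 0.0927 0.022
300 268 tool [ 0.0178  0.007  -0.0099] grill -0.0679 0.0611 0.0661
300 272 tool [ 0.017   0.007  -0.0117] grill -0.0687 0.0612 0.0679
300 276 tool [ 0.0151  0.007  -0.0117] grill -0.0706 0.0612 0.0678
300 280 tool [ 0.0136  0.007  -0.0122] grill -0.0722 0.0612 0.0683
300 284 tool [-0.0149  0.0101  0.0315] grill -0.1006 0.058 0.0246
340 268 tool [ 0.0176  0.0236 -0.0096] grill -0.0681 0.0446 0.0657
340 272 tool [ 0.0162  0.0235 -0.0104] grill -0.0695 0.0446 0.0666
340 276 tool [ 0.0156  0.0232 -0.0126] grill -0.0701 0.045 0.0688
340 280 tool [ 0.0133  0.0234 -0.0119] grill -0.0724 0.0447 0.068
340 284 tool [-0.015   0.033   0.0317] grill -0.1007 0.0352 0.0245
420 268 tool [ 0.0169  0.0576 -0.0086] grill -0.0688 0.0105 0.0648
420 272 tool [ 0.0154  0.0576 -0.0093] grill -0.0704 0.0106 0.0654
420 276 tool [ 0.0153  0.0562 -0.0125] grill -0.0704 0.0119 0.0686
420 280 tool [ 0.0129  0.057  -0.0115] grill -0.0728 0.0112 0.0677
420 284 tool [-0.0157  0.0797  0.032 ] grill -0.1014 -0.0116 0.0241
```

The button is on its stop (12 N). I'll compare the plate's edge before and after, using the depth jump in the saved frames.

```bash
python3 - <<'E'
from h import *
from scipy.spatial.transform import Rotation as Ro
o=monitor.get_obs()
for f,p,r,us,v0 in(('w1',np.load('pics/w1o.npz')['p'],np.load('pics/w1o.npz')['r'],(310,350,390,420),165),('w4',o['ee_pos'],o['tcp_rot'],(240,300,320,340),262)):
    c=np.load(f'pics/{f}.npz');K=np.array([[c['fx'],0,c['cx']],[0,c['fy'],c['cy']],[0,0,1.]]);R=Ro.from_euler('xyz',r,degrees=True).as_matrix()
    for u in us:
        d=c['depth'][:,u];v=v0+int(np.argmax(np.diff(d[v0:v0+30])>.008))
        q=cv2.undistortPoints(np.array([[[u,v+.5]]],float),K,c['distortion'].astype(float))[0,0]
        w=R@(c['tool_from_camera']@np.array([q[0]*d[v],q[1]*d[v],d[v],1]))[:3]+p
        e=w[:2]-[.61295,.02348];y=np.radians(19);print(f,u,v,(np.cos(y)*e[0]+np.sin(y)*e[1]).round(4),w[2].round(4))
E
```

```text
w1 310 183 -0.0608 0.0714
w1 350 183 -0.061 0.0703
w1 390 180 -0.0094 0.2942
w1 420 181 -0.0094 0.2942
w4 240 282 -0.0741 0.0672
w4 300 283 -0.0743 0.0675
w4 320 283 -0.0742 0.0677
w4 340 282 -0.0735 0.068
```

The plate is about 13 mm out (the window is 7–40 mm), at rest against the finger, with the button on its stop. I'm handing the job in.

```bash
python3 - <<'E'
from h import *
o=monitor.get_obs();print(o['time'],o['ee_pos'],o['wrist_force']);print(order.job_done())
E
```

```text
8.1333 [0.5097007  0.06003799 0.0561432 ] [-4.77530351 -1.63804863 11.98582425]
the job is handed in; nothing more can be done
None
```

I pressed the release button to its stop with the left fingertip, and the plate sprang out and stopped against the right finger. I handed the job in with the arm holding that pose, at about 8.1 s on the robot's clock. No verdict is reported.

**Last checks**
- **Button:** the arm went down about 8 mm after first feeling the button. Another 1 mm command barely moved it and raised the push to about 12 N, so the button is on its stop.
- **Plate position:** comparing its front edge before and after in the wrist depth images puts it about 13 mm out, against the allowed 7 to 40 mm. Rougher single-pixel readings gave 10 to 15 mm.
- **Plate force:** the sideways force at the wrist was steady at about 5 N toward the front. It was about 2 N before the final press, so part of it is probably friction on the button rather than the plate.
- **Not measured:** I did not measure the plate's tilt or the mug and shaker positions at the end. The arm's path stayed clear of both.

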